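# Run a fingertip along the arched rail and press its wood plugs flush

## Task

Run the closed fingertips along the curved row of five dark wood plugs in the arched rail, beginning at the blue-banded end, and press each plug down flush with light pressure as you come to it, in order along the row. From the first plug to the last, follow the curve and keep the fingertips within about 3 cm of the rail's surface. Do not shift or lift the rail, leave the other tools where they lie, and take your hand clear when the last plug is down.

Things in the scene. Friction and masses are not known exactly. Their poses are not given: they have to be found in the camera images.
- rail: Loose arched rail of pale wood lying flat on the panel: 76 mm wide, 25 mm thick, 0.45 kg; one end has a blue band. Its centre line is an arc of 220 mm radius with five plugs on it, 55 mm (0.25 rad) apart. Origin: on the underside, below the middle plug. x: along the row there, from the banded to the plain end; y: outward from the arc's centre; z up, flush top surface at 25 mm.
- panel: Fixed plywood panel, 400x630x12 mm, lying across a fixed wooden frame 99 mm high; its upper face is 111 mm above the bench. Origin at the centre of its underside, x across its 400 mm.
- arc_centre (a point): Centre of the rail's arc, 220 mm from each plug's centre, at the height of the rail's top surface; an empty point in the air on the hollow side of the rail.
- plug_1 (a joint): How far the top of the first plug (next to the blue band) stands above the rail's surface, in m: 0 is flush (it stops there), at most 0.0065. It slides straight up and down in its hole, stays where it is left, and takes about 4 N to push down.
- plug_1_top (a point): Centre of the top face of the first plug, a dark round wooden plug 17 mm in diameter with a thin dark ring round it; z up. It moves with the plug.
- plug_2 (a joint): How far the top of the second plug stands above the rail's surface, in m: 0 is flush (it stops there), at most 0.0065. It slides straight up and down in its hole, stays where it is left, and takes about 4 N to push down.
- plug_2_top (a point): Centre of the top face of the second plug, a dark round wooden plug 17 mm in diameter with a thin dark ring round it; z up. It moves with the plug.
- plug_3 (a joint): How far the top of the third plug stands above the rail's surface, in m: 0 is flush (it stops there), at most 0.0065. It slides straight up and down in its hole, stays where it is left, and takes about 4 N to push down.
- plug_3_top (a point): Centre of the top face of the third plug, a dark round wooden plug 17 mm in diameter with a thin dark ring round it; z up. It moves with the plug.
- plug_4 (a joint): How far the top of the fourth plug stands above the rail's surface, in m: 0 is flush (it stops there), at most 0.0065. It slides straight up and down in its hole, stays where it is left, and takes about 4 N to push down.
- plug_4_top (a point): Centre of the top face of the fourth plug, a dark round wooden plug 17 mm in diameter with a thin dark ring round it; z up. It moves with the plug.
- plug_5 (a joint): How far the top of the fifth plug (nearest the plain end) stands above the rail's surface, in m: 0 is flush (it stops there), at most 0.0065. It slides straight up and down in its hole, stays where it is left, and takes about 4 N to push down.
- plug_5_top (a point): Centre of the top face of the fifth plug, a dark round wooden plug 17 mm in diameter with a thin dark ring round it; z up. It moves with the plug.
- tape_blue: Bystander: roll of blue tape lying flat, 82 mm across, 19 mm high; origin at the centre of its underside.
- offcut: Bystander: pale wooden offcut block, 45x60x45 mm; origin at the centre of its underside.
- pencil: Bystander: red pencil lying down, 163 mm long, 8 mm high; origin at the centre of its underside.
- try_square: Bystander: try square lying flat, steel blade and dark wooden stock, 196x120x16 mm; origin at the centre of its underside.
- sanding_block: Bystander: wooden sanding block, 62x100x30 mm; origin at the centre of its underside.

How it is judged (in metres and radians):
On the way, in this order (a step that is already met when the one before it is completed fails the run):
1. the first plug is flush (value of joint plug_1 below 0.0015 m), for 0.1 s.
2. the second plug is flush (value of joint plug_2 below 0.0015 m), for 0.1 s.
3. the third plug is flush (value of joint plug_3 below 0.0015 m), for 0.1 s.
4. the fourth plug is flush (value of joint plug_4 below 0.0015 m), for 0.1 s.
5. the fifth plug is flush (value of joint plug_5 below 0.0015 m), for 0.1 s.
At the end, for the whole second after the job is handed in: All five plugs stand less than 1.5 mm above the rail's surface; the rail lies flat and at rest within 15 mm of where it was; the bystanders lie within 20 mm of where they were (value of joint each of plug_1, plug_2, plug_3, plug_4, plug_5 below 0.0015 m and distance of rail from where it was at the start of the episode below 0.015 m and angle between rail's own z axis and vertical below 0.05 rad and linear speed of rail below 0.01 m/s and distance of each of tape_blue, offcut, pencil, try_square, sanding_block from where it was at the start of the episode below 0.02 m); the robot touches nothing.
It fails at once if between the first plug going flush and the last, the grasp point between the finger pads strays more than 35 mm sideways from the arc of the plugs (value of joint plug_1 below 0.0015 m and value of joint plug_5 above 0.0015 m and (horizontal distance between the grasp point and arc_centre above 0.255 m or horizontal distance between the grasp point and arc_centre below 0.185 m)).
It fails at once if between the first plug going flush and the last, the grasp point between the finger pads (about 2 cm behind the tips) rises more than 75 mm above the rail's surface (value of joint plug_1 below 0.0015 m and value of joint plug_5 above 0.0015 m and z of the grasp point in the frame of rail above 0.1 m).
It fails at once if the fingers press on the rail or a plug with more than 60 N, even briefly (contact force between the fingers and rail above 60 N).
It fails at once if the rail is shifted by more than 15 mm, lifted or tipped (distance of rail from where it was at the start of the episode above 0.015 m or height (world z) of rail above 0.126 m or angle between rail's own z axis and vertical above 0.08 rad).
It fails at once if a bystander is moved by more than 20 mm (distance of any of tape_blue, offcut, pencil, try_square, sanding_block from where it was at the start of the episode above 0.02 m).
It also fails if it takes over 48 s, if anything falls off the work surface, if the arm or the gripper's body presses on something with over 40 N, if the wrist force passes 120 N, or if a joint passes its speed limit or range.

## Robot

A 6-joint arm with a two-finger parallel gripper is mounted at the origin on the work surface; the furniture and walls round the work are solid. World frame = base frame: x ahead of the robot, y to its left, z up, the work surface at z = 0. Lengths are in m, angles in degrees, forces in N, time in s.
With the tool pointing down it reaches from about 0.3 to 0.75 m from the base axis. Payload 8.5 kg.
Tool frame: the origin (TCP) lies at the very end of the fingers, on their centre line; the grasp point (between the pads) lies 19 mm behind it (env.grip_point_offset is the distance from the TCP to the grasp point, in m); z points along the fingers, y is the direction in which the jaws open and shut (so a half turn about z gives the same grasp; the last joint's range is limited). The gripper opens to 85 mm and grips with 20 to 120 N. Pads are 22 mm wide; open, the fingers measure 114 mm over their backs; the gripper's body (76 mm by 85 mm) begins 54 mm behind the grasp point. The pads swing forward as they close: fully open they stand 13 mm farther back than shut.
Start: joints at [61.748, 21.807, 74.336, -0, 83.858, -12.336], TCP at [0.151, 0.529, 0.231] pointing down, gripper open.
Joint ranges: [-178.18, 178.18], [-50.72, 133.34], [12.68, 142.11], [-81.47, 261.47], [9.98, 163.14], [-165.26, 165.26]. Speed limits (degrees/s): [136.94, 136.94, 180, 180, 180, 180].

## Interface

Orientations are given as a 3x3 rotation matrix whose columns are the frame's x, y, z axes.
In Python, from rig import env gives the robot as it stands.
- The arm moves only by the tool move_arm, never from a script. Its argument "moves" is a list of rows, each a list of 4 numbers: the shift along the tool's x, y, z in mm, then the turn about the tool's z in rad. In form: [[tx, ty, tz, spin], ...]. A call has 1 to 20 rows; each row is the pose to reach, as a shift and turn from the pose commanded when the call began, along the tool's axes at that moment; what a row does not reach only later rows make up. A row lasts 1/10 s, in which the tool goes at most 50 mm and 8.59 degrees, less where a joint would pass 70% of its speed; a pose out of reach is approached as far as the arm can. A call with a gripper value outside its range is refused whole. "grip" is the closure, from 0 (fully open) to 1 (shut), set as the call begins (left out, the last holds). The fingers move at their own pace and stop on an object; "grip_force" is the grip in N (left out, the last holds). Time passes only in rows, so rows that repeat a pose let the fingers close. It gives the time, the measured TCP pose, the force and the opening at its end, in the units of the state.
- env.observe(): the state, without advancing time (a new reading comes with each control period).
- env.get_image(name): name is "scene" or "top" or "wrist"; returns the picture (400x640x3 uint8, red, green, blue); there is no depth.
- env.get_calibration(name): a dict with "fovy" (degrees; the focal length in pixels is half the picture's height over the tangent of half this angle, whatever the lens; pixels are square), "cx", "cy" (the principal point, pixels), "extrinsics" (4x4, takes a point from world to camera coordinates); the wrist camera has in their place "tool_from_camera" (4x4, takes a point from camera to tool coordinates, whose origin is the TCP and whose axes are the flange's). Camera axes: x right, y up, looking along -z (the intrinsics and any distortion apply to the point x, -y, -z); pixel columns grow to the right and rows downward; lengths in m; the calibration is good to about 2 mm. A picture is of the moment at which its call begins: read the wrist's pose just before it. get_calibration takes no time and is no camera call.
- env.close_job(): hands the job in, once; it reports no verdict.
Trained networks look in the newest picture that a camera, given by its name, has taken for a name from the list of things; names that differ only in an ending like _2 or _b are one class to them, and where a whole thing is asked for, a point or a joint stands for the part that bears it (a point fixed in the world has none). Each returns a list of dicts, best first, with "conf" (0 to 1); they miss things now and then, are a little off and sometimes report something else, mostly with a low value. They report only what shows in the picture. A call takes as long as a camera call.
- env.silhouettes(camera, name): "region" (400x640 bool, what is visible of it) and "point" ([row, column] in pixels, amid what is visible of it).
- env.tip_of(camera, name): "point" ([row, column] in pixels: a listed point, or the origin of a listed thing).
The state is a dict: "time_s": time; "q": joint angles; "qvel": joint speeds; "joint_efforts": joint torques, N m; "position": TCP position; "tool_rot": TCP orientation; "ft_force": force on the tool from outside, world axes, zero at the start; "wrist_torque": the same for the moment, N m; "grip_width": finger opening in m.
Only numpy, scipy, OpenCV 4.12 (cv2) and the standard library are available. Lean on these libraries where they do the work, as an engineer would, in place of code of your own. Each camera call takes 0.05 s, during which the arm holds its last target.

## Working session

There is one attempt and no reset: what is moved stays moved. The work goes in short steps, Python scripts to look and compute and a tool call to move; the robot and the scene stay as the last step left them, time stands still between calls to the robot, and variables do not carry over. Pictures are saved under pics/ and viewed, and the job is handed in when it is done.

Besides the shell and the picture viewer there is one more tool, called after "Call:" as a command line: name --pt "numbers of a row" for each row, then --argument value for the rest. move_arm: Moves the arm, as the interface text tells. Its arguments: {"type":"object","properties":{"moves":{"type":"array"},"grip":{"type":"number"},"grip_force":{"type":"number"}},"required":["moves"]}

```bash
mkdir -p pics; ls
python3 - <<'E'
from rig import env
import cv2,json
s=env.observe();print(s)
for n in ["top","scene","wrist"]:
    im=env.get_image(n);cv2.imwrite(f"pics/{n}0.png",im[:,:,::-1]);print(n,env.get_calibration(n))
    for t in (["rail","plug_1_top"]): 
        for d in env.tip_of(n,t): print(n,t,d)
print(env.grip_point_offset)
E
```

```text
pics
{'time_s': 0.0, 'q': array([ 6.17470824e+01,  2.18418856e+01,  7.43872577e+01, -1.34532938e-03,
        8.38579485e+01, -1.23346131e+01]), 'qvel': array([-0.03881918, -0.06927832,  0.0672957 , -0.08565151, -0.01589471,
        0.07246101]), 'joint_efforts': array([-1.83156066e-03, -4.48464060e+01, -2.31276011e+01, -2.89856471e-04,
        4.83089898e-03, -2.04180992e-06]), 'position': array([0.15069434, 0.52863194, 0.23068865]), 'tool_rot': array([[-9.61654326e-01,  2.74263501e-01, -6.98967559e-04],
       [ 2.74264226e-01,  9.61653426e-01, -1.35000156e-03],
       [ 3.01908393e-04, -1.48993664e-03, -9.99998844e-01]]), 'ft_force': array([ 0.44188422, -0.43111294, -0.72498249]), 'wrist_torque': array([ 0.01491835,  0.10261133, -0.00864932]), 'grip_width': 0.08544888487944761}
top {'fovy': 56.548610714047406, 'cx': 322.286258933168, 'cy': 202.54889913796848, 'extrinsics': array([[ 0.01699053, -0.99985182, -0.00276652,  0.25299926],
       [ 0.99475753,  0.01662477,  0.10090132, -0.52963569],
       [-0.10084037, -0.00446638,  0.99489259, -0.94046919],
       [ 0.        ,  0.     
[... 613 characters left out ...]
7, 325.0], 'conf': 0.94}
scene rail {'point': [300.1, 418.0], 'conf': 0.45}
scene plug_1_top {'point': [299.2, 420.1], 'conf': 0.49}
scene plug_1_top {'point': [189.7, 287.5], 'conf': 0.44}
scene plug_1_top {'point': [170.7, 359.9], 'conf': 0.24}
wrist {'fovy': 61.89832478695828, 'cx': 320.9087639133328, 'cy': 204.40852313038667, 'tool_from_camera': array([[ 1.11548750e-04,  9.52712785e-01,  3.03872236e-01,
         7.83239976e-02],
       [ 9.99999954e-01, -2.09780492e-05, -3.01319694e-04,
         1.73594355e-04],
       [-2.80696479e-04,  3.03872256e-01, -9.52712744e-01,
        -1.42558296e-01],
       [ 0.00000000e+00,  0.00000000e+00,  0.00000000e+00,
         1.00000000e+00]])}
0.0187
```

View pics/top0.png

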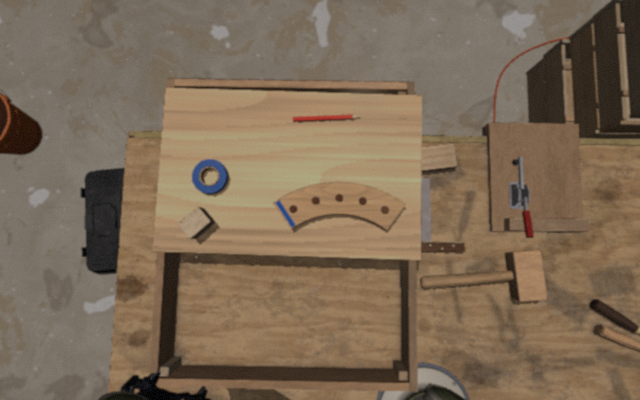

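View pics/scene0.png

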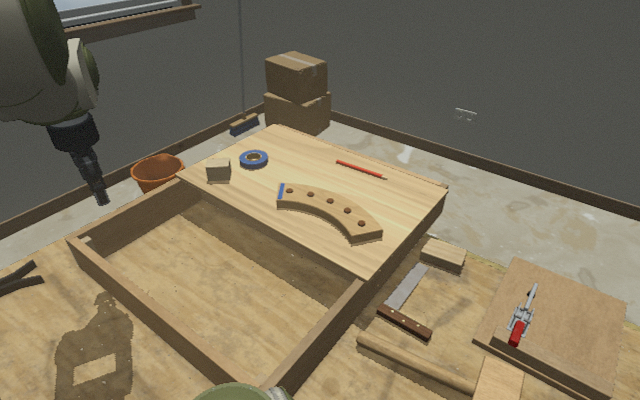

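View pics/wrist0.png

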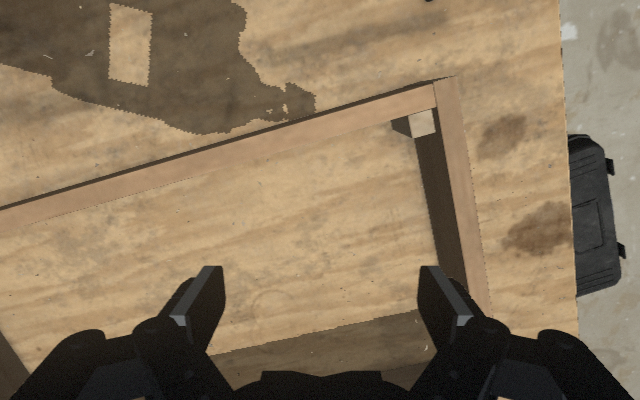

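The top view shows the rail with its blue end at about (212,286) and the plugs at rows 198–210, columns 293–385. Next I'll refine the plug centres in the top and scene views and fit the known arc.

```bash
cat > h.py <<'E'
import numpy as np,cv2
from scipy.optimize import least_squares
def proj(cal,P,T=None):
    T=cal["extrinsics"] if T is None else T
    c=P@T[:3,:3].T+T[:3,3]; f=200/np.tan(np.radians(cal["fovy"]/2))
    return np.stack([cal["cx"]+f*c[:,0]/-c[:,2], cal["cy"]-f*c[:,1]/-c[:,2]],1)
def plugs(p,z):
    x,y,th=p; a=np.arange(-2,3)*.25   # rail x dir angle th; y = outward
    ex=np.array([np.cos(th),np.sin(th)]);ey=np.array([-ex[1],ex[0]])
    c=np.array([x,y])-.22*ey
    q=c+.22*(np.sin(a)[:,None]*ex+np.cos(a)[:,None]*ey)
    return np.c_[q,np.full(5,z)],c
def blobs(im,seeds,r=9):
    out=[]
    g=cv2.cvtColor(im,cv2.COLOR_RGB2GRAY).astype(float)
    for (c,rw) in seeds:
        c0,r0=int(round(c)),int(round(rw)); w=g[r0-r:r0+r+1,c0-r:c0+r+1]
        t=(np.median(w)+w.min())/2; m=(w<t).astype(np.uint8)
        n,l,st,ce=cv2.connectedComponentsWithStats(m)
        k=min(range(1,n),key=lambda k:np.hypot(*(ce[k]-r))-0.05*st[k,4])
        wt=np.where(l==k,np.median(w)-w,0); yy,xx=np.mgrid[-r:r+1,-r:r+1]
        out.append([c0+(wt*xx).sum()/wt.sum(),r0+(wt*yy).sum()/wt.sum(),st[k,4]])
    return np.array(out)
E
python3 - <<'E'
from rig import env
from h import *
im={n:cv2.imread(f"pics/{n}0.png")[:,:,::-1].copy() for n in("top","scene")}
S={"top":[(293,209),(316,200),(339,198),(362,201),(385,210)],"scene":[(290,191),(311,194),(330,201),(347,210),(361,224)]}
cal={n:env.get_calibration(n) for n in S}
B={n:blobs(im[n],S[n],7 if n=="top" else 8) for n in S}
print(B)
for use in(["top"],["scene"],["top","scene"]):
  for z in(.136,.1415):
    f=lambda p:np.concatenate([(proj(cal[n],plugs(p,z)[0])-B[n][:,:2]).ravel() for n in use])
    r=least_squares(f,[.54,-.02,-1.57]); P,c=plugs(r.x,z)
    print(use,z,r.x,c,np.sqrt(np.mean(r.fun**2)));
    if len(use)==2: print(P,r.fun.reshape(2,5,2).round(1))
E
```

```text
{'top': array([[292.97289268, 208.75751949,  41.        ],
       [315.3093902 , 200.19977553,  41.        ],
       [338.88616398, 197.52672035,  43.        ],
       [362.16666667, 200.75789069,  41.        ],
       [384.45600899, 209.5847997 ,  49.        ]]), 'scene': array([[289.01521298, 190.6663286 ,  24.        ],
       [310.18575419, 194.26489758,  27.        ],
       [329.86513306, 200.85836716,  27.        ],
       [346.87518968, 210.48482549,  31.        ],
       [361.09500329, 223.43063774,  34.        ]])}
['top'] 0.136 [ 0.52652962  0.22348791 -1.56384398] [0.30653493 0.2219584 ] 0.08407037470124232
['top'] 0.1415 [ 0.52598489  0.22370903 -1.56381841] [0.30599025 0.2221739 ] 0.21133163350531523
['scene'] 0.136 [ 0.52708827  0.22254488 -1.56411891] [0.30709318 0.22107586] 0.08376672305796672
['scene'] 0.1415 [ 0.52131843  0.21846504 -1.56891174] [0.30131882 0.21805043] 0.20566451082424056
['top', 'scene'] 0.136 [ 0.52681621  0.22304401 -1.56390525] [0.30682143 0.22152798] 0.1842613087246978
[[0.49915819 0.32832954 0.136     ]
 [0.51960203 0.27742446 0.136     ]
 [0.52681621 0.22304401 0.136     ]
 [0.52035217 0.1685693  0.136     ]
 [0.50061183 0.11738731 0.136     ]] [[[ 0.2 -0.2]
  [ 0.1 -0.1]
  [ 0.1 -0.1]
  [ 0.4 -0.2]
  [ 0.3 -0.1]]

 [[-0.2  0. ]
  [-0.3 -0.1]
  [-0.4 -0.1]
  [-0.1  0.1]
  [-0.3  0. ]]]
['top', 'scene'] 0.1415 [ 0.52498233  0.22205659 -1.56606667] [0.30498479 0.22101607] 0.8196832578198497
[[0.49755195 0.32740165 0.1415    ]
 [0.51788571 0.27645251 0.1415    ]
 [0.52498233 0.22205659 0.1415    ]
 [0.51840057 0.16759598 0.1415    ]
 [0.49854965 0.11645678 0.1415    ]] [[[ 0.4  0.3]
  [ 0.4  0.4]
  [ 0.6  0.4]
  [ 1.   0.4]
  [ 1.1  0.6]]

 [[-0.4 -1.3]
  [-0.4 -1.5]
  [-0.4 -1.4]
  [-0.1 -1.2]
  [-0.2 -1.2]]]
```

Run:
```python
import cv2
a=cv2.imread("pics/scene0.png")[170:250,260:400];b=cv2.imread("pics/top0.png")[170:250,260:420]
import numpy as np
cv2.imwrite("pics/z1.png",cv2.resize(a,None,fx=5,fy=5,interpolation=2))
```

```text
(no output)
```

View pics/z1.png

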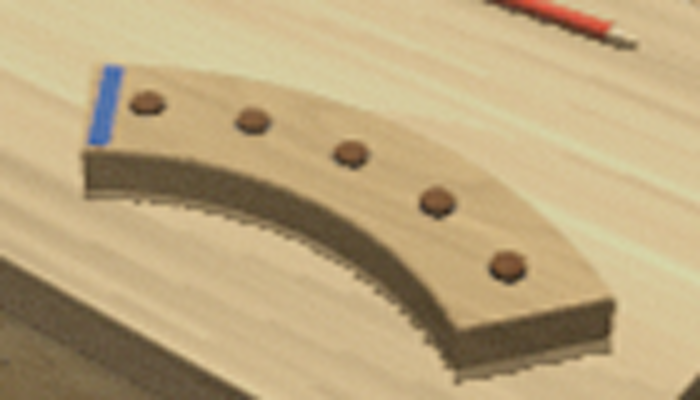

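The fit agrees in both views (residual under 0.2 px) and gives plug 1 at about (0.499, 0.328). I'll close the fingers and go above plug 1.

Call:
move_arm --pt "-20 -5 0 0" --pt "-60 -15 0 0" --pt "-100 -25 0 0" --pt "-140 -35 5 0" --pt "-180 -45 10 0" --pt "-220 -55 15 0" --pt "-260 -65 20 0" --pt "-300 -75 25 0" --pt "-340 -85 30 0" --pt "-370 -93 35 0" --pt "-385 -97 40 0" --pt "-390 -98 40 0" --pt "-390 -98 40 0" --pt "-390 -98 40 0" --pt "-390 -98 40 0" --grip 1 --grip_force 40

```text
time_s: 1.95
position: [0.498, 0.3286, 0.1918]
tool_rot: [[-0.962, 0.273, 0.0], [0.273, 0.962, 0.0], [-0.0, 0.0, -1.0]]
ft_force: [1.9, 0.7, 0.3]
grip_width: -0.0001
```

Run:
```python
from rig import env
from h import *
s=env.observe();print(s["time_s"],s["position"],s["tool_rot"].round(4).tolist(),s["ft_force"],s["grip_width"])
im=env.get_image("wrist");cal=env.get_calibration("wrist")
T=np.eye(4);T[:3,:3]=s["tool_rot"];T[:3,3]=s["position"]
E=np.linalg.inv(T@cal["tool_from_camera"])
P,_=plugs([.52682,.22304,-1.5639],.1405)
uv=proj(cal,P,E);print(uv)
o=im[:,:,::-1].copy()
for u in uv:
    if 0<=u[0]<640 and 0<=u[1]<400: cv2.drawMarker(o,tuple(int(round(v)) for v in u),(0,255,0),0,8)
cv2.imwrite("pics/w1.png",o)
```

```text
1.95 [0.49804911 0.3285884  0.19183349] [[-0.9621, 0.2728, 0.0004], [0.2728, 0.9621, 0.0003], [-0.0003, 0.0004, -1.0]] [1.94564785 0.69350333 0.34775836] -0.00013910144023476537
[[320.57338873 231.19254659]
 [254.50167365 278.62542289]
 [182.00754033 307.12774759]
 [104.41193061 317.99940954]
 [ 22.52748678 311.7421516 ]]
```

View pics/w1.png

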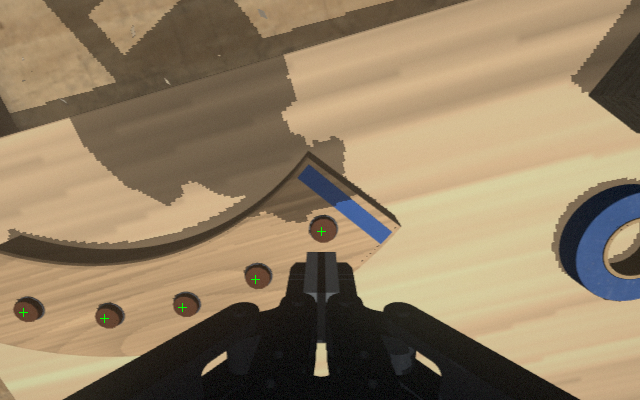

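The projected plugs land within about 3 px (2 mm) of the real ones: plug 1 is at (323,229). I'll nudge +1 mm in y and descend.

Call:
move_arm --pt "-1 1 15 0" --pt "-1 1 30 0" --pt "-1 1 40 0" --pt "-1 1 45 0" --pt "-1 1 47 0" --pt "-1 1 48 0" --pt "-1 1 49 0" --pt "-1 1 50 0" --pt "-1 1 51 0" --pt "-1 1 52 0" --pt "-1 1 52 0"

```text
time_s: 3.1
position: [0.5003, 0.3284, 0.1396]
tool_rot: [[-0.962, 0.274, 0.001], [0.274, 0.962, 0.0], [-0.0, 0.0, -1.0]]
ft_force: [-0.3, -0.2, 2.6]
grip_width: -0.0
```

Call:
move_arm --pt "0 0 1 0" --pt "0 0 2 0" --pt "0 0 2.5 0" --pt "0 0 3 0" --pt "0 0 3 0"

```text
time_s: 3.6
position: [0.5003, 0.3284, 0.1363]
tool_rot: [[-0.962, 0.274, 0.0], [0.274, 0.962, 0.0], [-0.0, 0.0, -1.0]]
ft_force: [-0.1, -0.3, 3.6]
grip_width: 0.0001
```

Call:
move_arm --pt "0 0 0.4 0" --pt "0 0 0.8 0" --pt "0 0 0.8 0"

```text
time_s: 3.9
position: [0.5003, 0.3284, 0.1361]
tool_rot: [[-0.962, 0.274, 0.001], [0.274, 0.962, 0.0], [-0.001, 0.0, -1.0]]
ft_force: [-1.2, -1.4, 7.1]
grip_width: -0.0001
```

Call:
move_arm --pt "0 0 0.5 0" --pt "0 0 0.5 0"

```text
time_s: 4.1
position: [0.5004, 0.3284, 0.1361]
tool_rot: [[-0.962, 0.274, 0.001], [0.274, 0.962, 0.0], [-0.001, 0.001, -1.0]]
ft_force: [-1.8, -1.7, 11.5]
grip_width: -0.0
```

Plug 1 is flush: the tool stopped at z=0.1361 with 11 N building up. I'll lift slightly and move on to plug 2.

Call:
move_arm --pt "0 0 -6 0" --pt "0 0 -13 0" --pt "-8 -11 -13 0" --pt "-16 -22 -13 0" --pt "-25 -33 -13 0" --pt "-32 -43 -13 0" --pt "-32 -43 -12 0" --pt "-32 -43 -9 0" --pt "-32 -43 -7 0" --pt "-32 -43 -5.5 0" --pt "-32 -43 -4 0" --pt "-32 -43 -3 0" --pt "-32 -43 -2 0" --pt "-32 -43 -1 0" --pt "-32 -43 -0.5 0" --pt "-32 -43 0 0" --pt "-32 -43 0 0" --pt "-32 -43 0 0"

```text
time_s: 5.9
position: [0.5191, 0.2786, 0.1361]
tool_rot: [[-0.962, 0.274, 0.001], [0.274, 0.962, 0.001], [-0.001, 0.001, -1.0]]
ft_force: [-5.0, 0.4, 11.5]
grip_width: 0.0
```

Plug 2 shows the same result (0.1361, 11.5 N). On to plug 3.

Call:
move_arm --pt "0 0 -6 0" --pt "0 0 -13 0" --pt "-6 -13 -13 0" --pt "-12 -26 -13 0" --pt "-18 -39 -13 0" --pt "-22 -50 -13 0" --pt "-22 -50 -12 0" --pt "-22 -50 -9 0" --pt "-22 -50 -7 0" --pt "-22 -50 -5.5 0" --pt "-22 -50 -4 0" --pt "-22 -50 -3 0" --pt "-22 -50 -2 0" --pt "-22 -50 -1 0" --pt "-22 -50 -0.5 0" --pt "-22 -50 0 0" --pt "-22 -50 0 0" --pt "-22 -50 0 0"

```text
time_s: 7.7
position: [0.5266, 0.2245, 0.1361]
tool_rot: [[-0.962, 0.274, 0.001], [0.274, 0.962, 0.001], [-0.001, 0.001, -1.0]]
ft_force: [-6.0, 2.2, 12.7]
grip_width: -0.0002
```

Run:
```python
from rig import env
import cv2
im=env.get_image("scene")[:,:,::-1]
cv2.imwrite("pics/s3.png",cv2.resize(im[150:260,240:400],None,fx=5,fy=5,interpolation=2))
```

```text
(no output)
```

View pics/s3.png

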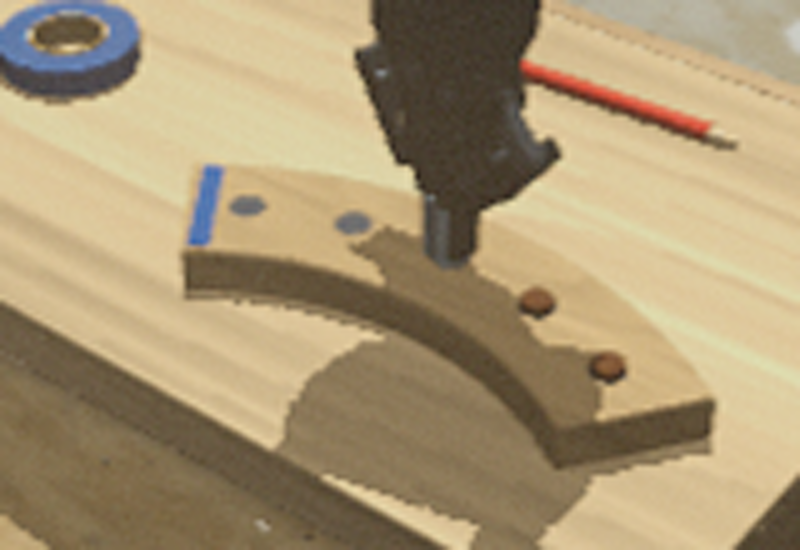

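The zoomed picture shows plugs 1 and 2 flush and greyed, at (247,204) and (352,222). Plug 3 is under the fingertips and plugs 4 and 5 are still up. The rail hasn't moved.

Call:
move_arm --pt "0 0 -6 0" --pt "0 0 -13 0" --pt "-2 -14 -13 0" --pt "-4 -28 -13 0" --pt "-7 -42 -13 0" --pt "-9 -54 -13 0" --pt "-9 -54 -12 0" --pt "-9 -54 -9 0" --pt "-9 -54 -7 0" --pt "-9 -54 -5.5 0" --pt "-9 -54 -4 0" --pt "-9 -54 -3 0" --pt "-9 -54 -2 0" --pt "-9 -54 -1 0" --pt "-9 -54 -0.5 0" --pt "-9 -54 0 0" --pt "-9 -54 0 0" --pt "-9 -54 0 0"

```text
time_s: 9.55
position: [0.5205, 0.17, 0.136]
tool_rot: [[-0.962, 0.274, 0.001], [0.274, 0.962, 0.0], [-0.001, 0.001, -1.0]]
ft_force: [-5.2, 1.2, 12.6]
grip_width: 0.0001
```

Call:
move_arm --pt "0 0 -6 0" --pt "0 0 -13 0" --pt "1 -14 -13 0" --pt "2 -28 -13 0" --pt "4 -42 -13 0" --pt "5 -55 -13 0" --pt "5 -55 -12 0" --pt "5 -55 -9 0" --pt "5 -55 -7 0" --pt "5 -55 -5.5 0" --pt "5 -55 -4 0" --pt "5 -55 -3 0" --pt "5 -55 -2 0" --pt "5 -55 -1 0" --pt "5 -55 -0.5 0" --pt "5 -55 0 0" --pt "5 -55 0 0" --pt "5 -55 0 0"

```text
time_s: 11.35
position: [0.5007, 0.1185, 0.136]
tool_rot: [[-0.962, 0.274, 0.001], [0.274, 0.962, 0.0], [-0.001, 0.001, -1.0]]
ft_force: [-4.2, 1.4, 12.0]
grip_width: 0.0002
```

Plug 5 stopped at the same height. I'll lift clear and check.

Call:
move_arm --pt "5 0 -5 0" --pt "5 0 -20 0" --pt "5 0 -45 0" --pt "5 0 -75 0" --pt "5 0 -105 0" --pt "30 0 -120 0" --pt "60 0 -120 0" --pt "80 0 -120 0" --pt "80 0 -120 0" --pt "80 0 -120 0"

```text
time_s: 12.35
position: [0.424, 0.1401, 0.2551]
tool_rot: [[-0.962, 0.274, 0.001], [0.274, 0.962, -0.0], [-0.001, 0.0, -1.0]]
ft_force: [0.9, 0.4, -0.2]
grip_width: 0.0001
```

Run:
```python
from rig import env
from h import *
s=env.observe();print(s["time_s"],s["position"],s["ft_force"])
im=env.get_image("scene")[:,:,::-1]
cv2.imwrite("pics/s5.png",cv2.resize(im[150:260,240:400],None,fx=5,fy=5,interpolation=2))
im=env.get_image("top")[:,:,::-1]
cv2.imwrite("pics/t5.png",im)
```

```text
12.35 [0.4240166  0.14010949 0.25508292] [ 0.86878172  0.37883316 -0.20170389]
```

View pics/s5.png

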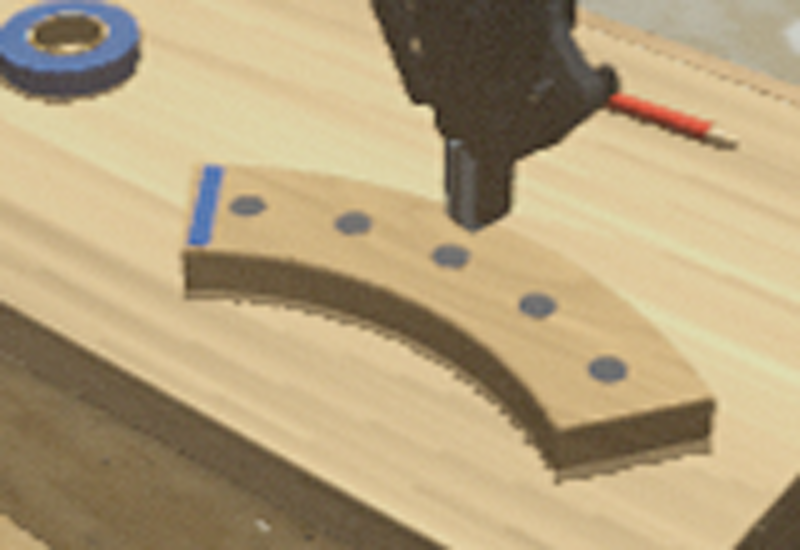

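View pics/t5.png

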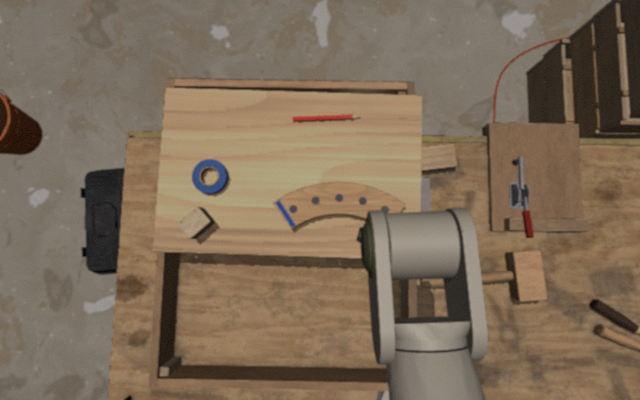

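All five plugs show flush and grey. The rail, tape, offcut and pencil are at their original pixels, and the hand is clear.

```bash
python3 -c "
from rig import env
print(env.close_job())"
```

```text
the job is handed in; nothing more can be done
None
```

I pressed all five plugs down in order from the blue-banded end with closed fingertips, then took the hand clear and handed the job in at about 12.5 s. No verdict was reported.

- **Plugs:** each press stopped at TCP z ≈ 0.136 m, the height of the rail's surface, with 11 to 13 N at the end of each press. Between plugs I lifted about 13 mm. The last scene picture shows all five flush.
- **Rail and tools:** in the last pictures the rail, tape, offcut and pencil are where they started. I did not measure the try square or sanding block; they lie beyond the panel, away from the path.
- **Hand:** it ended about 12 cm above the rail's surface with no contact force.
- **Disagreement:** the wrist camera put the plugs about 2 mm from where the fixed cameras did, which is within calibration. I shifted the targets 1 mm to split the difference.

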